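# Close up a carton row with the sliding stop of a counter tray

## Task

The three reagent cartons in the lane with the sliding stop stand loose, with gaps between them. With closed fingers behind the stop, push it along its notched rails so that it closes the cartons up against the end board, and leave it clicked into the last notch that the row allows: stop at that click, do not force it on against the cartons, and take the hand away. Touch only the back of the stop: do not pinch it, do not handle, lift, tip or crush the cartons, and leave everything else standing where it is.

Things in the scene. Friction and masses are not known exactly. Their poses are not given: they have to be found in the camera images.
- tray: Wooden display tray, fixed, 224 (x) by 286 (y) mm, turned up to 0.35 rad. Origin under its centre, on the counter. Two lanes run along its y, each 100 mm wide inside: lane 1 (sliding stop, notched rails on its walls) centred at tray x = +54 mm, lane 2 (one carton, the tube) at x = -54 mm. Walls 8 mm thick, tops 40 mm (rails 45 mm) above the counter; floor top 6 mm above it.
- end_board (a point): Point on the inner face of the end board (tray y = +135 mm), 30 mm above the counter, on lane 1's centre line; the cartons are closed up against it. The board's top is 58 mm above the counter. The board at the tray's other end (inner face at y = -135 mm) is only 36 mm high.
- stop (a joint): Travel (m) of the stop along tray +y, towards the end board; front pad face at tray y = -0.089 + value. Clicks into a notch every 0.020, at 0, 0.02 ... 0.12. Slides with 2 to 4 N; in the last 4 mm before a notch the push falls to 0 as it drops in; 7 to 10 N push it out and on. Last notch the row allows: 0.100 with three 40 mm cartons in lane 1, 0.120 if one is slim; 4 mm of play is left there, and a stop forced on does not spring back.
- stop_back (a point): Centre of the flat orange thumb boss on the stop's back (40 mm wide, 26 mm high, faces tray -y), 70 mm above the counter, 14 mm behind the pad face: push here towards tray +y. The stop is a grey plate 96 mm wide, top 87 mm above the counter, between two shoes on the lane walls (18 mm wide, tops 62 mm high, reaching 34 mm behind the pad face). The lane behind it is empty.
- stop_pad: Black rubber pad over the whole front (+y side) of the stop, 96 mm wide, 4 mm thick, foam-backed (gives 3 mm at 14 N), 12 to 88 mm above the counter; it bears on the cartons, fingers do not belong on it. Origin: on the counter plane, lane 1's centre line, in the plane of the pad's front face.
- carton_blue: White reagent carton with blue bands, 92 (tray x) by 40 (tray y) by 60 mm high, 45 g, loose. Origin: centre of its underside.
- carton_green: White reagent carton with green bands, 92 by 40 by 60 mm, 45 g, loose. Origin: centre of its underside.
- carton_red: White reagent carton with red bands, 92 by 40 by 60 mm, 45 g, loose. Origin: centre of its underside.
- carton_slim: Slim yellow reagent carton with orange bands, 92 (tray x) by 20 (tray y) by 60 mm, 30 g, loose. Origin: centre of its underside. Three of the four cartons, any of them in any order, stand in lane 1; the fourth stands in lane 2.
- strip_tube: White test-strip tube with blue cap, 36 mm across, 80 mm tall, standing in lane 2 towards its -y end. Origin: centre of its underside. Bystander.
- stamp: Self-inking stamp, red foot and black top, 42 by 66 by 72 mm, standing on the counter beyond the tray's -y end. Origin: centre of its underside. Bystander.
- rotor: Black round cuvette rotor, 62 mm across, 22 mm tall, lying on the counter beyond the tray's -y end. Origin: centre of its underside. Bystander.
Things that resemble listed ones, but are neither listed nor needed, are in the scene too. Of the things that look like the carton_slim, the smaller one is meant. What is shaped like the carton_red but orange is not meant.

How it is judged:
At the end, for the whole second after the job is handed in: The stop rests within 2.5 mm of the last notch the row allows (0.100, or 0.120 with the slim carton in lane 1); lane 1's cartons stand upright (0.08 rad) between stop and end board; the other carton, tube, stamp and rotor are within 15 mm of their places; all at rest ((((x of carton_blue in the frame of tray between -0.078 and -0.03 m and distance of carton_blue from where it was at the start of the episode below 0.015 m) and (x of carton_green in the frame of tray between 0.03 and 0.078 m and y of carton_green in the frame of tray between 0 and 0.13 m) and (x of carton_red in the frame of tray between 0.03 and 0.078 m and y of carton_red in the frame of tray between 0 and 0.13 m) and (x of carton_slim in the frame of tray between 0.03 and 0.078 m and y of carton_slim in the frame of tray between 0 and 0.13 m) and value of joint stop between 0.1175 and 0.1225 m) or ((x of carton_green in the frame of tray between -0.078 and -0.03 m and distance of carton_green from where it was at the start of the episode below 0.015 m) and (x of carton_blue in the frame of tray between 0.03 and 0.078 m and y of carton_blue in the frame of tray between 0 and 0.13 m) and (x of carton_red in the frame of tray between 0.03 and 0.078 m and y of carton_red in the frame of tray between 0 and 0.13 m) and (x of carton_slim in the frame of tray between 0.03 and 0.078 m and y of carton_slim in the frame of tray between 0 and 0.13 m) and value of joint stop between 0.1175 and 0.1225 m) or ((x of carton_red in the frame of tray between -0.078 and -0.03 m and distance of carton_red from where it was at the start of the episode below 0.015 m) and (x of carton_blue in the frame of tray between 0.03 and 0.078 m and y of carton_blue in the frame of tray between 0 and 0.13 m) and (x of carton_green in the frame of tray between 0.03 and 0.078 m and y of carton_green in the frame of tray between 0 and 0.13 m) and (x of carton_slim in the frame of tray between 0.03 and 0.078 m and y of carton_slim in the frame of tray between 0 and 0.13 m) and value of joint stop between 0.1175 and 0.1225 m) or ((x of carton_slim in the frame of tray between -0.078 and -0.03 m and distance of carton_slim from where it was at the start of the episode below 0.015 m) and (x of carton_blue in the frame of tray between 0.03 and 0.078 m and y of carton_blue in the frame of tray between 0 and 0.13 m) and (x of carton_green in the frame of tray between 0.03 and 0.078 m and y of carton_green in the frame of tray between 0 and 0.13 m) and (x of carton_red in the frame of tray between 0.03 and 0.078 m and y of carton_red in the frame of tray between 0 and 0.13 m) and value of joint stop between 0.0975 and 0.1025 m)) and angle between each of carton_blue, carton_green, carton_red, carton_slim's own z axis and vertical below 0.08 rad and height (world z) of each of carton_blue, carton_green, carton_red, carton_slim below 0.01 m and linear speed of each of carton_blue, carton_green, carton_red, carton_slim below 0.01 m/s and velocity of joint stop between -0.005 and 0.005 m/s and distance of each of strip_tube, stamp, rotor from where it was at the start of the episode below 0.015 m); the robot touches nothing.
It fails at once if a carton is lifted or tipped (height (world z) of any of carton_blue, carton_green, carton_red, carton_slim above 0.018 m or angle between any of carton_blue, carton_green, carton_red, carton_slim's own z axis and vertical above 0.35 rad).
It fails at once if a carton is handled with the fingers instead of the stop being pushed (contact force between the fingers and carton_blue above 2 N or contact force between the fingers and carton_green above 2 N or contact force between the fingers and carton_red above 2 N or contact force between the fingers and carton_slim above 2 N).
It fails at once if the stop is pinched or taken by its front pad (contact force between the fingers and stop_pad above 2 N).
It fails at once if the cartons are crushed (more than 25 N between pad and carton) (contact force between stop_pad and carton_blue above 25 N or contact force between stop_pad and carton_green above 25 N or contact force between stop_pad and carton_red above 25 N or contact force between stop_pad and carton_slim above 25 N).
It fails at once if a bystander is knocked aside (distance of any of strip_tube, stamp, rotor from where it was at the start of the episode above 0.03 m).
It also fails if it takes over 48 s, if anything falls off the work surface, if the arm or the gripper's body presses on something with over 40 N, if the wrist force passes 120 N, or if a joint passes its speed limit or range.

## Robot

A 7-joint arm with a two-finger parallel gripper is mounted at the origin on the work surface. World frame = base frame: x ahead of the robot, y to its left, z up, the work surface at z = 0. Lengths are in m, angles in rad, forces in N, time in s.
With the tool pointing down it reaches from about 0.4 to 0.875 m from the base axis. Payload 6.5 kg.
Tool frame: the origin (TCP) lies midway between the tips of the shut fingers; the grasp point (between the pads) lies 19 mm behind it (arm.tcp_to_grasp is the z of the grasp point in the tool frame, in m); z points along the fingers, y is the direction in which the jaws open and shut (so a half turn about z gives the same grasp; the last joint's range is limited). The gripper opens to 88 mm and grips with 3 to 60 N. Pads are 18 mm wide; open, the fingers measure 123 mm over their backs; the gripper's body (75 mm by 187 mm) begins 45 mm behind the grasp point.
Start: joints at [1.227, 0.536, -0.004, 1.538, 0.003, 1.067, -0.071], TCP at [0.178, -0.625, 0.239] pointing down, gripper open.
Joint ranges: [-2.7, 2.7], [-0.37, 2.16], [-1.27, 1.26], [0.24, 2.4], [-1.31, 4.45], [0.19, 1.91], [-2.76, 2.76]. Speed limits (rad/s): [2.39, 2.39, 3.14, 3.14, 3.14, 3.14, 3.14].

## Interface

Orientations are given as a 3x3 rotation matrix whose columns are the frame's x, y, z axes.
In Python, from bench import arm gives the robot as it stands.
- The arm moves only by the tool send_rows, never from a script. Its argument "steps" is a list that holds one entry, the list of rows, each a list of 5 numbers: the shift along the world's x, y, z in mm, then the turn about the world's z in rad, then the opening, from 0 (shut) to 1 (fully open). A call has 1 to 12 rows; each row shifts and turns the commanded pose from where the row before left it; what a row does not reach is not made up. A row lasts 1/12 s, in which the tool goes at most 41.7 mm and 7.16 degrees, less where a joint would pass 70% of its speed; a pose out of reach is approached as far as the arm can. A call with a gripper value outside its range is refused whole. The fingers move at their own pace and stop on an object; "grip_force" is the grip in N (left out, the last holds). Time passes only in rows, so rows that do not move let the fingers close. It gives the time, the measured TCP pose, the force and the opening at its end, in the units of the state.
- arm.get_obs(): the state, without advancing time (a new reading comes with each control period).
- arm.get_image(name): name is "side" or "top" or "wrist"; returns a dict with "color" (420x560x3 uint8, blue, green, red), "fx", "fy", "cx", "cy" (pixels), "view" (4x4, takes a point from world to camera coordinates); the wrist camera has in their place "hand_eye" (4x4, takes a point from camera to tool coordinates, whose origin is the TCP and whose axes are the flange's). Camera axes: x right, y down, z forward; pixel columns grow to the right and rows downward; lengths in m; the calibration is good to about 2 mm. The wrist camera is an equidistant fisheye: a pixel r from the principal point sees the ray r / f radians off the axis. A picture is of the moment at which its call begins: read the wrist's pose just before it. There is no depth.
- arm.hand_in(): hands the job in, once; it reports no verdict.
The state is a dict: "t": time; "qpos": joint angles; "joint_vel": joint speeds; "joint_torque": joint torques, N m; "ee_pos": TCP position; "orientation": TCP orientation; "ft_force": force on the tool from outside, world axes, zero at the start; "torque": the same for the moment, N m; "grip_width": finger opening in m.
Only numpy, scipy, OpenCV 4.12 (cv2) and the standard library are available. Lean on these libraries where they do the work, as an engineer would, in place of code of your own. Each camera call takes 0.05 s, during which the arm holds its last target. There are 200 camera calls.

## Working session

There is one attempt and no reset: what is moved stays moved. The work goes in short steps, Python scripts to look and compute and a tool call to move; the robot and the scene stay as the last step left them, time stands still between calls to the robot, and variables do not carry over. Pictures are saved under pics/ and viewed, about 8 in all and at most 12, crops included, and the job is handed in when it is done.

Besides the shell and the picture viewer there is one more tool, called after "Call:" by a JSON object that holds its "name" and its "arguments". send_rows: Moves the arm, as the interface text tells. Its arguments: {"type":"object","properties":{"steps":{"type":"array","items":{"type":"array","items":{"type":"array","items":{"type":"number"}}}},"grip_force":{"type":"number"}},"required":["steps"]}

```bash
mkdir -p pics; ls
python3 - <<'E'
from bench import arm
import cv2,numpy as np
for n in ("top","side"):
    i=arm.get_image(n); cv2.imwrite(f"pics/{n}0.png",i["color"])
    print(n,i["fx"],i["fy"],i["cx"],i["cy"]);print(np.round(i["view"],4).tolist())
o=arm.get_obs(); print(o["t"],o["ee_pos"],o["orientation"],o["grip_width"])
E
```

```text
pics
top 382.1212258418864 382.1212258418864 274.23489684545666 208.37283568513388
[[-0.0089, -0.9991, -0.0416, 0.0182], [-0.989, 0.0149, -0.1471, 0.58], [0.1476, 0.0398, -0.9882, 0.6418], [0.0, 0.0, 0.0, 1.0]]
side 486.8477793212928 486.8477793212928 288.3256065359563 200.411624047405
[[0.872, -0.4892, 0.0188, -0.4994], [-0.3187, -0.5963, -0.7368, 0.2581], [0.3716, 0.6364, -0.6759, 0.6524], [0.0, 0.0, 0.0, 1.0]]
0.1 [ 0.17810043 -0.6245533   0.23795987] [[ 9.61632016e-01  2.74342124e-01 -5.14498442e-04]
 [ 2.74342588e-01 -9.61630938e-01  1.44346207e-03]
 [-9.87551703e-05 -1.52922817e-03 -9.99998826e-01]] 0.08767751588228151
```

View pics/top0.png

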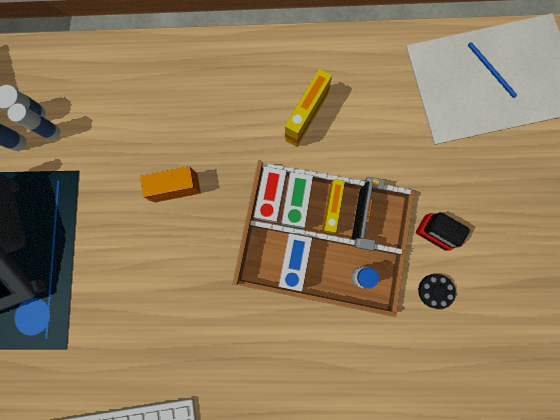

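View pics/side0.png

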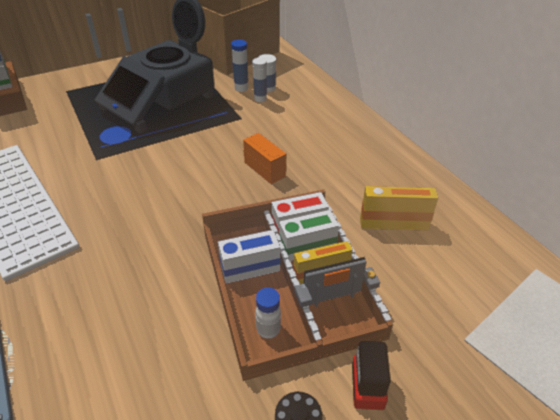

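Lane 1 holds red (268,195), green (297,198) and slim yellow (334,206), with the stop at about (365,212). Blue (295,263) and the tube (368,278) are in lane 2. Possible mix-ups are the larger yellow carton at (309,107) and the orange block at (170,183), both outside the tray. The slim carton is in lane 1, so the target notch is 0.120, with 0.100 as the notch just before it. I'll check this in a close crop.

```bash
cat > h.py <<'E'
import numpy as np,cv2
from bench import arm
def ray(i,u,v):
    V=np.array(i["view"]);R=V[:3,:3];c=-R.T@V[:3,3]
    return c,R.T@np.array([(u-i["cx"])/i["fx"],(v-i["cy"])/i["fy"],1.])
def onz(i,u,v,z):
    c,d=ray(i,u,v);return c+d*(z-c[2])/d[2]
def proj(i,p):
    V=np.array(i["view"]);q=V[:3,:3]@np.array(p)+V[:3,3]
    return np.array([i["fx"]*q[0]/q[2]+i["cx"],i["fy"]*q[1]/q[2]+i["cy"]])
E
python3 - <<'E'
from h import *
i=arm.get_image("top");c=i["color"]
cv2.imwrite("pics/topc.png",cv2.resize(c[150:320,228:418],None,fx=4,fy=3.5,interpolation=cv2.INTER_CUBIC))
hsv=cv2.cvtColor(c,cv2.COLOR_BGR2HSV)
def blob(lo,hi,name,z,box=(150,320,228,480)):
    m=cv2.inRange(hsv,lo,hi);k=np.zeros_like(m);a,b,e,f=box;k[a:b,e:f]=m[a:b,e:f]
    n,l,s,ce=cv2.connectedComponentsWithStats(k)
    for j in range(1,n):
        if s[j,4]>40:print(name,s[j],ce[j].round(1),onz(i,*ce[j],z).round(4))
blob((20,150,90),(35,255,255),"yellow",.066)
blob((50,120,50),(80,255,255),"green",.066)
blob((100,150,60),(125,255,255),"blue",.066)
blob((5,170,60),(14,255,255),"orange",.07)
# white rails
m=cv2.inRange(hsv,(0,0,150),(180,45,255));k=np.zeros_like(m);k[150:320,228:418]=m[150:320,228:418]
cv2.imwrite("pics/white.png",k)
E
```

```text
yellow [323 179  22  55 509] [333.2 206.7] [ 0.5781 -0.0913  0.066 ]
green [291 178  15  29 290] [297.9 191.8] [ 0.6053 -0.0312  0.066 ]
green [288 209  13  13 131] [294.1 215.4] [ 0.564  -0.0237  0.066 ]
blue [289 240  16  30 309] [296.2 254.5] [ 0.4971 -0.0263  0.066 ]
blue [357 268  22  20 333] [367.6 277.4] [ 0.4578 -0.1446  0.066 ]
blue [285 273  14  13 140] [291.5 279.1] [ 0.456  -0.0177  0.066 ]
```

View pics/topc.png

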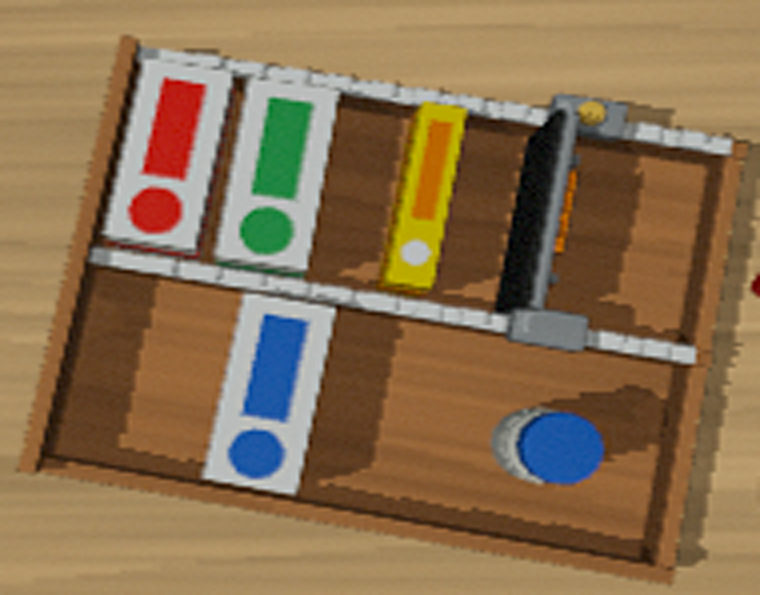

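Crop: the slim carton in lane 1 is about half as wide as its neighbours, so it is the 20 mm one. The rails run (91,256)–(695,354) and (150,52)–(732,145) in crop pixels. The stop's top edge runs about (566,108)–(541,308), with the orange boss behind it.

Run:
```python
from h import *
i=arm.get_image("top")
P=lambda X,Y,z:onz(i,228+X/4,150+Y/3.5,z)
a,b=P(91,256,.045),P(695,354,.045);c,d=P(150,52,.045),P(732,145,.045)
for p,q in((a,b),(c,d)):
    e=p-q;print(p.round(4),q.round(4),np.linalg.norm(e),np.degrees(np.arctan2(-e[0],e[1])))
print("rail sep",np.linalg.norm(np.cross((a-b)/np.linalg.norm(a-b),(c-d))/1) if 0 else np.linalg.norm(np.cross((a-b)/np.linalg.norm(a-b),c-a)))
yh=(a-b)/np.linalg.norm(a-b)+(c-d)/np.linalg.norm(c-d);yh/=np.linalg.norm(yh);xh=np.array([yh[1],-yh[0],0])
th=np.arctan2(yh[1],yh[0])-np.pi/2
mid=(a+b)/2; mid2=(c+d)/2
# tray origin: rail1 centre x=0?, rail2 108
l=(a+b+c+d)/4; O=l-xh*.054; O[2]=0
print("theta",th,"O",O)
def T(p): r=p-O; return np.round([r@xh,r@yh,p[2]],4)
for n,p in dict(a=a,b=b,c=c,d=d,cornTL=P(126,38,.058),cornBL=P(28,470,.058),TR=P(742,145,.036),BR=P(670,578,.036),
  stopTopF1=P(560,108,.087),stopTopF2=P(527,308,.087),stopTopB1=P(577,108,.087),stopTopB2=P(545,308,.087),bossT=P(572,170,.083),bossB=P(561,250,.083),
  slimL=P(424,103,.066),slimR=P(466,108,.066),slimBL=P(384,280,.066),shoeL=P(509,328,.062),shoeR=P(587,330,.062),greenTL=P(247,82,.066),greenTR=P(338,95,.066),redTL=P(143,60,.066)).items():
    print(n,p.round(4),T(p))
# stop2 via side view orange boss
s=arm.get_image("side");h=cv2.cvtColor(s["color"],cv2.COLOR_BGR2HSV)
m=cv2.inRange(h,(3,150,60),(16,255,255));k=np.zeros_like(m);k[262:300,310:365]=m[262:300,310:365]
ys,xs=np.nonzero(k);n,lb,st,ce=cv2.connectedComponentsWithStats(k)
for j in range(1,n):
    if st[j,4]>30:
        print("boss",st[j],ce[j]);q=onz(s,*ce[j],.07);print(q,T(q))
```

```text
[0.5539 0.0533 0.045 ] [ 0.5015 -0.2095  0.045 ] 0.26804127039081194 -11.266824571599106
[0.6602 0.0264 0.045 ] [ 0.6066 -0.2318  0.045 ] 0.26369536272145533 -11.734340314971186
rail sep 0.10954718037747792
theta -0.20072302953237986 O [ 0.52765606 -0.07962746  0.        ]
a [0.5539 0.0533 0.045 ] [-0.0008  0.1355  0.045 ]
b [ 0.5015 -0.2095  0.045 ] [ 0.0003 -0.1325  0.045 ]
c [0.6602 0.0264 0.045 ] [0.1088 0.1303 0.045 ]
d [ 0.6066 -0.2318  0.045 ] [ 0.1077 -0.1334  0.045 ]
cornTL [0.6643 0.0363 0.058 ] [0.1108 0.1409 0.058 ]
cornBL [0.4477 0.079  0.058 ] [-0.11    0.1395  0.058 ]
TR [ 0.6082 -0.2391  0.036 ] [ 0.1108 -0.1402  0.036 ]
BR [ 0.3927 -0.1952  0.036 ] [-0.1092 -0.1402  0.036 ]
stopTopF1 [ 0.6179 -0.1483  0.087 ] [ 0.1021 -0.0493  0.087 ]
stopTopF2 [ 0.5223 -0.1306  0.087 ] [ 0.0049 -0.051   0.087 ]
stopTopB1 [ 0.6178 -0.1554  0.087 ] [ 0.1034 -0.0563  0.087 ]
stopTopB2 [ 0.5222 -0.138   0.087 ] [ 0.0063 -0.0582  0.087 ]
bossT [ 0.5884 -0.1528  0.083 ] [ 0.0741 -0.0596  0.083 ]
bossB [ 0.5499 -0.1465  0.083 ] [ 0.0352 -0.0611  0.083 ]
slimL [ 0.6261 -0.0942  0.066 ] [0.0994 0.0053 0.066 ]
slimR [ 0.6233 -0.1123  0.066 ] [ 0.1002 -0.0129  0.066 ]
slimBL [ 0.5381 -0.0744  0.066 ] [0.0092 0.0072 0.066 ]
shoeL [ 0.5144 -0.1271  0.062 ] [-0.0035 -0.0492  0.062 ]
shoeR [ 0.513 -0.16   0.062] [ 0.0017 -0.0817  0.062 ]
greenTL [ 0.6383 -0.0174  0.066 ] [0.096 0.083 0.066]
greenTR [ 0.6309 -0.057   0.066 ] [0.0967 0.0427 0.066 ]
redTL [0.6505 0.0282 0.066 ] [0.0989 0.1302 0.066 ]
boss [324 268  26  18 275] [336.20727273 276.37454545]
[ 0.57003675 -0.14750179  0.07      ] [ 0.0551 -0.0581  0.07  ]
```

The geometry agrees: the rails are 109.5 mm apart (108 nominal), and the tray is turned −0.20 rad with its origin at (0.528,−0.080). The pad face is at tray y ≈ −0.0495, so the stop is at 0.04, with the boss at tray (0.055,−0.06). The slim carton is in lane 1, so the goal is 0.120. Next I move behind the stop with the fingers shut.

Call:
{"name": "send_rows", "arguments": {"steps": [[[19, 21.5, 0, 0.1093, 0], [19, 21.5, 0, 0.1093, 0], [19, 21.5, 0, 0.1093, 0], [19, 21.5, 0, 0.1093, 0], [19, 21.5, 0, 0.1093, 0], [19, 21.5, 0, 0.1093, 0], [19, 21.5, 0, 0.1093, 0], [19, 21.5, 0, 0.1093, 0], [19, 21.5, 0, 0.1093, 0], [19, 21.5, 0, 0.1093, 0]]], "grip_force": 30}}

```text
t: 1.08
ee_pos: [0.3689, -0.409, 0.2388]
orientation: [[0.193, 0.981, -0.0], [0.981, -0.193, -0.0], [-0.0, -0.0, -1.0]]
ft_force: [0.8, -1.6, -0.1]
grip_width: 0.0235
```

Call:
{"name": "send_rows", "arguments": {"steps": [[[19, 21.5, 0, 0, 0], [19, 21.5, 0, 0, 0], [19, 21.5, 0, 0, 0], [19, 21.5, 0, 0, 0], [19, 21.5, 0, 0, 0], [19, 21.5, 0, 0, 0], [19, 21.5, 0, 0, 0], [19, 21.5, 0, 0, 0], [19, 21.5, 0, 0, 0], [19, 21.5, 0, 0, 0], [0, 0, 0, 0, 0], [0, 0, 0, 0, 0]]]}}

```text
t: 2.08
ee_pos: [0.559, -0.1932, 0.2386]
orientation: [[0.195, 0.981, 0.0], [0.981, -0.195, 0.001], [0.001, -0.0, -1.0]]
ft_force: [-1.0, -0.7, -0.6]
grip_width: 0.0002
```

Call:
{"name": "send_rows", "arguments": {"steps": [[[0, 0, -20, 0, 0], [0, 0, -20, 0, 0], [0, 0, -20, 0, 0], [0, 0, -20, 0, 0], [0, 0, -20, 0, 0], [0, 0, -20, 0, 0], [0, 0, -20, 0, 0], [0, 0, -20, 0, 0], [0, 0, -13, 0, 0], [0, 0, 0, 0, 0], [0, 0, 0, 0, 0]]]}}

```text
t: 3.0
ee_pos: [0.5576, -0.1958, 0.0656]
orientation: [[0.2, 0.98, -0.001], [0.98, -0.2, -0.0], [-0.0, -0.001, -1.0]]
ft_force: [-0.0, -0.1, 1.1]
grip_width: 0.001
```

Run:
```python
from h import *
a=arm.get_image("side")["color"][190:390,190:400]
cv2.imwrite("pics/s1.png",cv2.resize(a,None,fx=2.8,fy=2.8,interpolation=cv2.INTER_CUBIC))
```

```text
(no output)
```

View pics/s1.png

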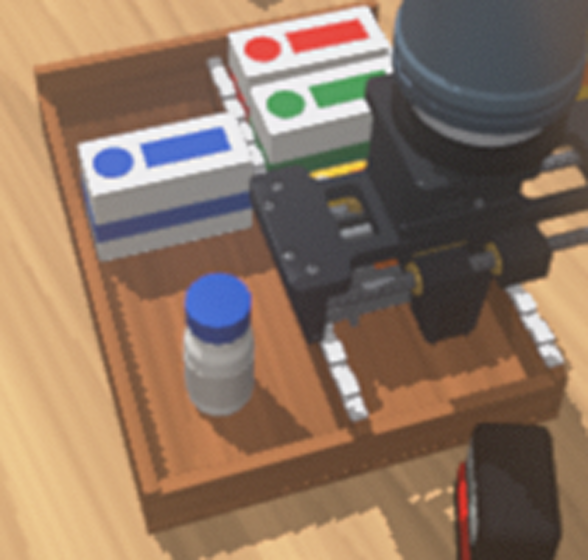

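The fingers hang centred in lane 1 behind the stop, with the tip near crop (450,335), clear of the walls, tube and stamp. Advancing until contact.

Call:
{"name": "send_rows", "arguments": {"steps": [[[1.4, 6.9, 0, 0, 0], [1.4, 6.9, 0, 0, 0], [1.4, 6.9, 0, 0, 0], [1.4, 6.9, 0, 0, 0], [0.2, 1, 0, 0, 0], [0.2, 1, 0, 0, 0], [0.2, 1, 0, 0, 0], [0.2, 1, 0, 0, 0], [0, 0, 0, 0, 0]]]}}

```text
t: 3.8
ee_pos: [0.5646, -0.1636, 0.0657]
orientation: [[0.199, 0.98, -0.0], [0.98, -0.199, -0.0], [-0.0, -0.0, -1.0]]
ft_force: [0.0, 0.0, -0.3]
grip_width: 0.0003
```

Call:
{"name": "send_rows", "arguments": {"steps": [[[0.2, 1, 0, 0, 0], [0.2, 1, 0, 0, 0], [0, 0, 0, 0, 0]]]}}

```text
t: 4.05
ee_pos: [0.5651, -0.1613, 0.0657]
orientation: [[0.199, 0.98, 0.0], [0.98, -0.199, 0.0], [0.0, 0.0, -1.0]]
ft_force: [0.2, -0.3, 0.3]
grip_width: 0.0004
```

Call:
{"name": "send_rows", "arguments": {"steps": [[[0.2, 1, 0, 0, 0], [0.2, 1, 0, 0, 0], [0, 0, 0, 0, 0]]]}}

```text
t: 4.3
ee_pos: [0.5653, -0.1599, 0.0657]
orientation: [[0.199, 0.98, -0.0], [0.98, -0.199, -0.001], [-0.001, -0.0, -1.0]]
ft_force: [-1.1, -0.2, -0.2]
grip_width: 0.0003
```

Call:
{"name": "send_rows", "arguments": {"steps": [[[0.2, 1, 0, 0, 0], [0.2, 1, 0, 0, 0], [0, 0, 0, 0, 0]]]}}

```text
t: 4.55
ee_pos: [0.5656, -0.1587, 0.0657]
orientation: [[0.2, 0.98, -0.0], [0.98, -0.2, -0.001], [-0.002, -0.0, -1.0]]
ft_force: [-1.2, -4.0, 0.1]
grip_width: 0.0003
```

Contact is at TCP tray y ≈ −0.070, within 2 mm of the prediction. Pushing on slowly.

Call:
{"name": "send_rows", "arguments": {"steps": [[[0.2, 1, 0, 0, 0], [0.2, 1, 0, 0, 0], [0.2, 1, 0, 0, 0]]]}}

```text
t: 4.8
ee_pos: [0.5658, -0.1577, 0.0658]
orientation: [[0.201, 0.98, -0.001], [0.98, -0.201, -0.004], [-0.004, -0.0, -1.0]]
ft_force: [-1.8, -9.4, 1.0]
grip_width: 0.0009
```

Call:
{"name": "send_rows", "arguments": {"steps": [[[0.2, 1, 0, 0, 0], [0.2, 1, 0, 0, 0], [0.2, 1, 0, 0, 0]]]}}

```text
t: 5.05
ee_pos: [0.5667, -0.153, 0.0657]
orientation: [[0.2, 0.98, -0.0], [0.98, -0.2, -0.002], [-0.002, -0.0, -1.0]]
ft_force: [-1.2, -4.2, 0.8]
grip_width: 0.0006
```

Call:
{"name": "send_rows", "arguments": {"steps": [[[0.2, 1, 0, 0, 0], [0.2, 1, 0, 0, 0], [0.2, 1, 0, 0, 0], [0.2, 1, 0, 0, 0], [0.2, 1, 0, 0, 0], [0.2, 1, 0, 0, 0]]]}}

```text
t: 5.55
ee_pos: [0.5685, -0.1444, 0.0657]
orientation: [[0.198, 0.98, 0.0], [0.98, -0.198, 0.001], [0.001, 0.0, -1.0]]
ft_force: [0.7, -1.6, 0.4]
grip_width: 0.0003
```

Call:
{"name": "send_rows", "arguments": {"steps": [[[0.2, 1, 0, 0, 0], [0.2, 1, 0, 0, 0], [0.2, 1, 0, 0, 0]]]}}

```text
t: 5.8
ee_pos: [0.569, -0.1414, 0.0657]
orientation: [[0.198, 0.98, 0.0], [0.98, -0.198, 0.001], [0.001, -0.0, -1.0]]
ft_force: [-0.6, -0.7, 0.5]
grip_width: 0.0003
```

Call:
{"name": "send_rows", "arguments": {"steps": [[[0.2, 1, 0, 0, 0], [0.2, 1, 0, 0, 0], [0.2, 1, 0, 0, 0]]]}}

```text
t: 6.05
ee_pos: [0.5693, -0.14, 0.0657]
orientation: [[0.199, 0.98, -0.0], [0.98, -0.199, -0.001], [-0.001, -0.0, -1.0]]
ft_force: [-0.4, -3.0, 1.5]
grip_width: 0.0002
```

Call:
{"name": "send_rows", "arguments": {"steps": [[[0.2, 1, 0, 0, 0], [0.2, 1, 0, 0, 0], [0.2, 1, 0, 0, 0]]]}}

```text
t: 6.3
ee_pos: [0.5696, -0.1386, 0.0657]
orientation: [[0.2, 0.98, -0.001], [0.98, -0.2, -0.002], [-0.003, -0.0, -1.0]]
ft_force: [-2.0, -7.4, 2.4]
grip_width: 0.0006
```

Left notch 0.04 at ~9.5 N and have now met 0.06, with a spacing of 19.5 mm. On to 0.08.

Call:
{"name": "send_rows", "arguments": {"steps": [[[0.2, 1, 0, 0, 0], [0.2, 1, 0, 0, 0], [0.2, 1, 0, 0, 0], [0.2, 1, 0, 0, 0], [0.2, 1, 0, 0, 0], [0.2, 1, 0, 0, 0], [0.2, 1, 0, 0, 0], [0.2, 1, 0, 0, 0], [0.2, 1, 0, 0, 0], [0.2, 1, 0, 0, 0], [0.2, 1, 0, 0, 0]]]}}

```text
t: 7.22
ee_pos: [0.5725, -0.1243, 0.0657]
orientation: [[0.198, 0.98, 0.0], [0.98, -0.198, 0.001], [0.001, 0.0, -1.0]]
ft_force: [-0.2, -0.4, 0.2]
grip_width: 0.0001
```

Call:
{"name": "send_rows", "arguments": {"steps": [[[0.2, 1, 0, 0, 0], [0.2, 1, 0, 0, 0], [0.2, 1, 0, 0, 0], [0.2, 1, 0, 0, 0], [0.2, 1, 0, 0, 0], [0.2, 1, 0, 0, 0], [0.2, 1, 0, 0, 0], [0.2, 1, 0, 0, 0]]]}}

```text
t: 7.88
ee_pos: [0.5735, -0.1192, 0.0657]
orientation: [[0.2, 0.98, -0.001], [0.98, -0.2, -0.002], [-0.002, -0.0, -1.0]]
ft_force: [-1.4, -7.4, 1.2]
grip_width: 0.0005
```

Run:
```python
from h import *
a=arm.get_image("side")["color"][170:370,210:420]
b=arm.get_image("top")["color"][150:320,228:418]
f=lambda x:cv2.resize(x,(390,390),interpolation=cv2.INTER_CUBIC)
cv2.imwrite("pics/s2.png",np.hstack([f(a),f(b)]))
```

```text
(no output)
```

View pics/s2.png

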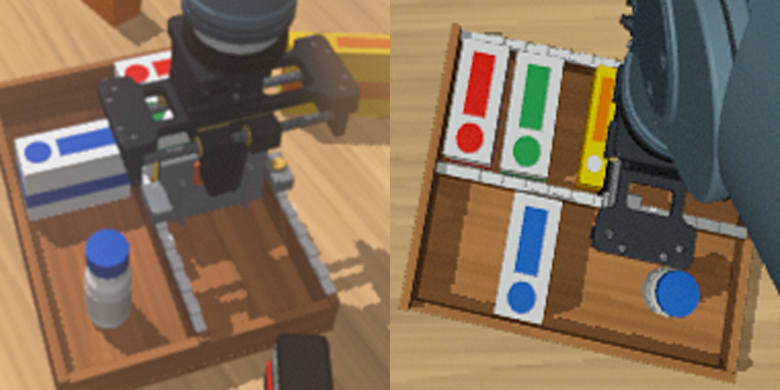

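The stop is square in its lane with the fingers on its boss. The slim carton is now against the pad, upright, and there is still a gap to green. On to 0.10.

Call:
{"name": "send_rows", "arguments": {"steps": [[[0.2, 1, 0, 0, 0], [0.2, 1, 0, 0, 0], [0.2, 1, 0, 0, 0], [0.2, 1, 0, 0, 0], [0.2, 1, 0, 0, 0], [0.2, 1, 0, 0, 0], [0.2, 1, 0, 0, 0], [0.2, 1, 0, 0, 0], [0.2, 1, 0, 0, 0], [0.2, 1, 0, 0, 0], [0.2, 1, 0, 0, 0]]]}}

```text
t: 8.9
ee_pos: [0.5763, -0.1055, 0.0657]
orientation: [[0.198, 0.98, 0.001], [0.98, -0.198, 0.001], [0.001, 0.0, -1.0]]
ft_force: [0.9, -0.6, 0.0]
grip_width: 0.0001
```

Call:
{"name": "send_rows", "arguments": {"steps": [[[0.2, 1, 0, 0, 0], [0.2, 1, 0, 0, 0], [0.2, 1, 0, 0, 0], [0.2, 1, 0, 0, 0], [0.2, 1, 0, 0, 0], [0.2, 1, 0, 0, 0], [0.2, 1, 0, 0, 0]]]}}

```text
t: 9.48
ee_pos: [0.5771, -0.1003, 0.0657]
orientation: [[0.199, 0.98, -0.001], [0.98, -0.199, -0.001], [-0.001, -0.0, -1.0]]
ft_force: [-1.9, -4.0, 2.2]
grip_width: 0.0002
```

Call:
{"name": "send_rows", "arguments": {"steps": [[[0.2, 1, 0, 0, 0], [0.2, 1, 0, 0, 0]]]}}

```text
t: 9.65
ee_pos: [0.5773, -0.0995, 0.0657]
orientation: [[0.2, 0.98, -0.001], [0.98, -0.2, -0.002], [-0.003, -0.001, -1.0]]
ft_force: [-1.7, -7.2, 3.1]
grip_width: 0.0003
```

At 0.10, pressing 7 N. Last notch: short steps, stopping as soon as the force rises again after the drop (expected at y ≈ −0.081).

Call:
{"name": "send_rows", "arguments": {"steps": [[[0.2, 1, 0, 0, 0], [0.2, 1, 0, 0, 0], [0.2, 1, 0, 0, 0], [0.2, 1, 0, 0, 0], [0.2, 1, 0, 0, 0], [0.2, 1, 0, 0, 0], [0.2, 1, 0, 0, 0], [0.2, 1, 0, 0, 0]]]}}

```text
t: 10.32
ee_pos: [0.5793, -0.0898, 0.0657]
orientation: [[0.199, 0.98, -0.0], [0.98, -0.199, -0.0], [-0.0, -0.0, -1.0]]
ft_force: [-1.3, -4.3, 2.3]
grip_width: 0.0006
```

Call:
{"name": "send_rows", "arguments": {"steps": [[[0.2, 1, 0, 0, 0], [0.2, 1, 0, 0, 0], [0.2, 1, 0, 0, 0]]]}}

```text
t: 10.57
ee_pos: [0.5802, -0.0856, 0.0657]
orientation: [[0.198, 0.98, 0.0], [0.98, -0.198, 0.001], [0.001, 0.0, -1.0]]
ft_force: [-1.5, -1.9, 1.2]
grip_width: 0.0007
```

Call:
{"name": "send_rows", "arguments": {"steps": [[[0.2, 1, 0, 0, 0], [0, 0, 0, 0, 0]]]}}

```text
t: 10.73
ee_pos: [0.5808, -0.0837, 0.0657]
orientation: [[0.197, 0.98, 0.001], [0.98, -0.197, 0.002], [0.002, 0.001, -1.0]]
ft_force: [0.1, -0.8, 0.1]
grip_width: 0.0003
```

Call:
{"name": "send_rows", "arguments": {"steps": [[[0.2, 1, 0, 0, 0], [0, 0, 0, 0, 0]]]}}

```text
t: 10.9
ee_pos: [0.5807, -0.0834, 0.0657]
orientation: [[0.198, 0.98, 0.0], [0.98, -0.198, 0.001], [0.001, 0.0, -1.0]]
ft_force: [0.6, -0.4, -0.1]
grip_width: 0.0004
```

Call:
{"name": "send_rows", "arguments": {"steps": [[[0.2, 1, 0, 0, 0], [0, 0, 0, 0, 0]]]}}

```text
t: 11.07
ee_pos: [0.5808, -0.083, 0.0657]
orientation: [[0.198, 0.98, 0.0], [0.98, -0.198, 0.0], [0.0, 0.0, -1.0]]
ft_force: [-0.5, 0.1, 0.2]
grip_width: 0.0005
```

Call:
{"name": "send_rows", "arguments": {"steps": [[[0.2, 1, 0, 0, 0], [0, 0, 0, 0, 0]]]}}

```text
t: 11.23
ee_pos: [0.5809, -0.0826, 0.0657]
orientation: [[0.199, 0.98, -0.0], [0.98, -0.199, -0.0], [-0.0, 0.0, -1.0]]
ft_force: [0.5, -0.2, -0.1]
grip_width: 0.0006
```

Call:
{"name": "send_rows", "arguments": {"steps": [[[0.2, 1, 0, 0, 0], [0, 0, 0, 0, 0]]]}}

```text
t: 11.4
ee_pos: [0.581, -0.0821, 0.0657]
orientation: [[0.199, 0.98, -0.0], [0.98, -0.199, -0.001], [-0.001, -0.0, -1.0]]
ft_force: [-0.6, -1.7, -0.1]
grip_width: 0.0005
```

Call:
{"name": "send_rows", "arguments": {"steps": [[[0.1, 0.5, 0, 0, 0], [0, 0, 0, 0, 0]]]}}

```text
t: 11.57
ee_pos: [0.5811, -0.0817, 0.0657]
orientation: [[0.199, 0.98, -0.0], [0.98, -0.199, -0.001], [-0.001, -0.0, -1.0]]
ft_force: [-0.5, -3.2, 0.8]
grip_width: 0.0004
```

The force fell to 0 and is rising again at y = −0.0817, which fits the 0.06 and 0.10 notches plus pitch to 1 mm. It has clicked in, so I back straight off, lift and look.

Call:
{"name": "send_rows", "arguments": {"steps": [[[-0.8, -3.9, 0, 0, 0], [-1.6, -7.8, 0, 0, 0], [-2, -9.8, 0, 0, 0], [-2, -9.8, 0, 0, 0], [-2, -9.8, 0, 0, 0], [0, 0, 0, 0, 0], [0, 0, 20, 0, 0], [0, 0, 35, 0, 0], [0, 0, 35, 0, 0], [0, 0, 35, 0, 0], [0, 0, 35, 0, 0], [0, 0, 0, 0, 0]]]}}

```text
t: 12.57
ee_pos: [0.5767, -0.1222, 0.2329]
orientation: [[0.199, 0.98, 0.011], [0.98, -0.199, -0.002], [0.001, 0.011, -1.0]]
ft_force: [1.4, 0.9, -0.3]
grip_width: 0.0006
```

Call:
{"name": "send_rows", "arguments": {"steps": [[[-15, -30, 0, 0, 0], [-15, -30, 0, 0, 0], [-15, -30, 0, 0, 0], [-15, -30, 0, 0, 0], [-15, -30, 0, 0, 0], [-15, -30, 0, 0, 0], [-15, -30, 0, 0, 0], [-15, -30, 0, 0, 0], [0, 0, 0, 0, 0], [0, 0, 0, 0, 0]]]}}

```text
t: 13.4
ee_pos: [0.4513, -0.3641, 0.2254]
orientation: [[0.203, 0.979, -0.0], [0.979, -0.203, -0.0], [-0.0, -0.0, -1.0]]
ft_force: [0.4, 0.9, -0.3]
grip_width: 0.0005
```

Run:
```python
from h import *
i=arm.get_image("top");b=i["color"][150:320,228:418]
cv2.imwrite("pics/t3.png",cv2.resize(b,None,fx=4,fy=3.5,interpolation=cv2.INTER_CUBIC))
O=np.array([.52766,-.07963,0]);th=-.2007;yh=np.array([-np.sin(th),np.cos(th),0]);xh=np.array([np.cos(th),np.sin(th),0])
def cmp(n,lo,hi,box,z):
    h=cv2.cvtColor(i["color"],cv2.COLOR_BGR2HSV);h0=cv2.cvtColor(cv2.imread("pics/top0.png"),cv2.COLOR_BGR2HSV)
    a,b,c,d=box;r=[]
    for q in(h0,h):
        ys,xs=np.nonzero(cv2.inRange(q,lo,hi)[a:b,c:d]);p=onz(i,xs.mean()+c,ys.mean()+a,z)-O;r.append((round(p@xh,4),round(p@yh,4)))
    print(n,r)
B=(100,150,60),(125,255,255)
cmp("blue",*B,(235,292,275,320),.066);cmp("tube",*B,(262,295,350,385),.086)
cmp("stamp",(0,150,60),(8,255,255),(205,255,410,475),.01);cmp("rotor",(0,0,0),(180,255,60),(268,312,415,462),.02)
s=arm.get_image("side");h=cv2.cvtColor(s["color"],cv2.COLOR_BGR2HSV)
k=np.zeros(h.shape[:2],np.uint8);k[215:300,290:365]=cv2.inRange(h,(3,150,60),(16,255,255))[215:300,290:365]
n,_,st,ce=cv2.connectedComponentsWithStats(k)
for j in range(1,n):
    if st[j,4]>30:
        p=onz(s,*ce[j],.07)-O;print("orange",st[j],(p@xh).round(4),(p@yh).round(4))
```

```text
blue [(np.float64(-0.0538), np.float64(0.0463)), (np.float64(-0.0543), np.float64(0.0486))]
tube [(np.float64(-0.0557), np.float64(-0.0736)), (np.float64(-0.0557), np.float64(-0.0736))]
stamp [(np.float64(0.0482), np.float64(-0.1866)), (np.float64(0.0487), np.float64(-0.1859))]
rotor [(np.float64(-0.055), np.float64(-0.2082)), (np.float64(-0.055), np.float64(-0.2082))]
orange [307 231  23   7  54] 0.0593 0.0312
```

View pics/t3.png

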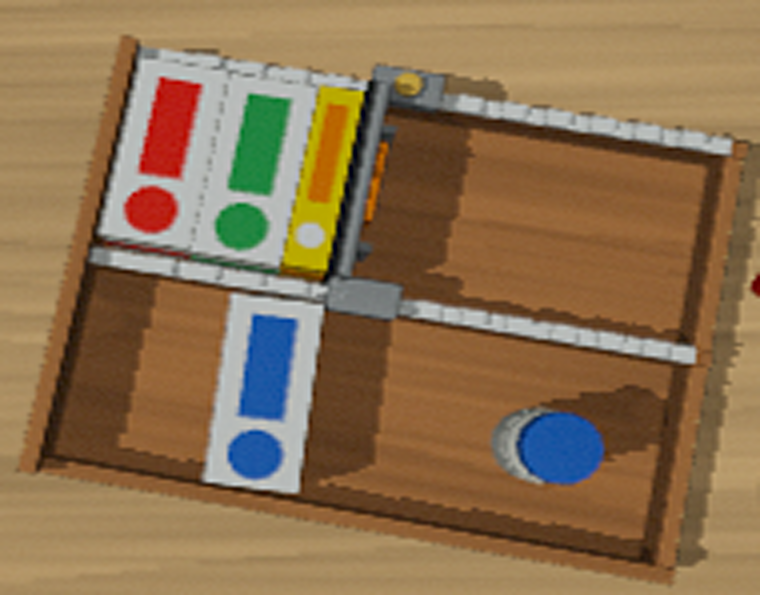

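The row is closed up, everything stands upright, and blue shifted about 2 mm. I'll measure the stop's shift on the same features as before.

Run:
```python
from h import *
i=arm.get_image("top")
# shift of outer-shoe + inner-shoe patches by colour-free template matching at 4x, before/after
g=lambda c:cv2.resize(cv2.cvtColor(c,cv2.COLOR_BGR2GRAY),None,fx=4,fy=4,interpolation=cv2.INTER_CUBIC)
A=g(cv2.imread("pics/top0.png"));B=g(i["color"])
yh=np.array([np.sin(.2007),np.cos(.2007),0])
for n,(x0,y0,x1,y1),z in(("inner",(354,237,376,251),.062),("outer",(365,176,386,191),.062),("screw",(371,178,380,186),.065)):
    t=A[y0*4:y1*4,x0*4:x1*4];R=cv2.matchTemplate(B[150*4:260*4,300*4:400*4],t,cv2.TM_CCOEFF_NORMED)
    _,s,_,l=cv2.minMaxLoc(R);u=300+l[0]/4;v=150+l[1]/4
    print(n,round(s,2),((onz(i,u,v,z)-onz(i,x0,y0,z))@yh).round(4))
print(arm.get_obs()["ft_force"])
```

```text
inner 0.79 0.0793
outer 0.82 0.0818
screw 0.83 0.0803
[-0.35207625  0.17754733  0.31853278]
```

The stop has shifted 80 ± 1.5 mm from 0.040, so it is at 0.120. Handing in.

```bash
python3 -c "
from bench import arm
print(arm.hand_in())"
```

```text
the job is handed in; nothing more can be done
None
```

I pushed the stop by its orange boss, with shut fingers, from notch 0.04 through 0.06, 0.08 and 0.10 to 0.12. Lane 1 holds red, green and slim, so 0.12 is the last notch the row allows. I stopped at about 3 N after the push had dropped to 0, then took the hand away and handed the job in at about 14 s.

**Stop position:** picture matching on the stop's shoes gave a travel of 79.3, 81.8 and 80.3 mm from the 0.04 notch, against 80 mm expected. Those three readings differ by 2.5 mm. The force pattern at the fingers put the last click within about 1 mm of where the notch should be. A last side-camera check of the boss gave no usable position, because the mask had picked up some other orange patch (probably the slim carton's band), so I dropped it.

**Cartons and bystanders:** lane 1's cartons look upright and closed up against the end board. The blue carton in lane 2 measured about 2 mm off its starting place, inside the 15 mm limit; I didn't establish why. The tube, stamp and rotor stayed within 1 mm, and the hand was touching nothing at the end.

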